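# Reseat the crept drive module in the slide-out chassis

## Robot

A 6-joint arm with a two-finger parallel gripper is mounted at the origin on a cart in front of the work surface, level with it; the furniture and walls round the work are solid. World frame = base frame: x ahead of the robot, y to its left, z up, the work surface at z = 0. Lengths are in m, angles in rad, forces in N, time in s.
With the tool pointing down it reaches from about 0.35 to 0.975 m from the base axis. Payload 4.9 kg.
Tool frame: the origin (TCP) lies at the very end of the fingers, on their centre line; the grasp point (between the pads) lies 19 mm behind it; z points along the fingers, y is the line along which they close (so a half turn about z gives the same grasp; the last joint's range is limited). The gripper opens to 85 mm and grips with 20 to 120 N. Pads are 22 mm wide; open, the fingers measure 114 mm over their backs; the gripper's body (76 mm by 85 mm) begins 54 mm behind the grasp point. The pads swing forward as they close: fully open they stand 13 mm farther back than shut.
Start: joints at [-1.368, 0.053, 1.613, -0, 1.476, -0.119], TCP at [0.198, -0.593, 0.206] pointing down, gripper open.
Joint ranges: [-3.01, 3.01], [-1.01, 2.22], [0.06, 2.58], [-1.02, 4.17], [0.09, 2.62], [-3.14, 3.14]. Speed limits (rad/s): [2.57, 2.57, 3.14, 3.14, 3.14, 3.14].

## Interface

Orientations are given as a rotation vector (axis times angle).
In Python, from station import get_obs, get_image, finish_job gives the robot as it stands. The module is installed in compiled form; this text tells all that it offers.
- The arm moves only by the tool carry_out, never from a script. Its argument "rows" is a list of rows, each a list of 7 numbers: the turn, a rotation vector about the tool's x, y, z as a fraction of full scale, then the shift along the tool's x, y, z as a fraction of full scale, then the closure, from -1 (fully open) to 1 (shut). A call has 1 to 5 rows; each row is the pose to reach, as a shift and turn from the pose commanded when the call began, along the tool's axes at that moment, turning the shorter way round; what a row does not reach only later rows make up. Full scale, the value 1, is 300 mm for a shift and pi rad for a turn. A row lasts 1/10 s, in which the tool goes at most 50 mm and 8.59 degrees, less where a joint would pass 70% of its speed; a pose out of reach is approached as far as the arm can. A call with a number of a shift or a turn outside -1 to 1 is refused whole. A call with a gripper value outside its range is refused whole. The fingers move at their own pace and stop on an object; "force" is the grip in N (left out, the last holds). Time passes only in rows, so rows that repeat a pose let the fingers close. It gives the time, the measured TCP pose, the force, the opening and the grip force at its end, in the units of the state.
- get_obs(): the state, without advancing time (a new reading comes with each control period).
- get_image(name): name is "side" or "top" or "wrist"; returns a dict with "img" (420x560x3 uint8, blue, green, red), "mtx" (3x3 intrinsics, pixels), "D" ([k1, k2, p1, p2, k3] as OpenCV has them; the pictures are not rectified), "R" (3x3) and "t" (3): a world point X has camera coordinates R X + t. Camera axes: x right, y down, z forward; pixel columns grow to the right and rows downward; lengths in m; the calibration is good to about 2 mm. A picture is of the moment at which its call begins. There is no depth.
- finish_job(): hands the job in; it is judged then, once.
The state is a dict: "t": time; "q": joint angles; "dq": joint speeds; "effort": joint torques, N m; "tool_pos": TCP position; "tool_rot": TCP orientation; "contact_force": force on the tool from outside, world axes, zero at the start; "wrist_torque": the same for the moment, N m; "opening": finger opening in m; "grip_force": force on a finger pad.
Only numpy, scipy, OpenCV 4.12 (cv2) and the standard library are available. Lean on these libraries where they do the work, as an engineer would, in place of code of your own. Each camera call takes 0.05 s, during which the arm holds its last target. There are 200 camera calls.

## Task

One plug-in module in the mill's drive chassis has crept out of its connector. Pull the chassis out of its case until its slides lock, push the module that stands proud back until it is fully home, then press the release tab down and push the chassis gently all the way back into its case. Leave the other things on the bench where they lie.

Things in the scene. Friction and masses are not known exactly. Their poses are not given: they have to be found in the camera images.
- drive_case: fixed grey sheet-metal bench case, 170 wide, 155 deep, 96 high (mm), front open. Origin: on the bench under the middle of its front edge. Its +x points to its rear, +y to the left as one faces the panel, z up; the chassis is pulled out along its -x
- chassis (a joint): travel of the chassis on its telescopic slides in m: 0 home (its front panel lies against the case's front edge), growing as it is pulled out, 0.120 at the end stop; about 2.5 N of friction. Beyond 0.116 the release tab springs up in front of the case's edge and blocks the way back (about 3 mm of play)
- handle_bar (a point): middle of the bow handle's bar on the chassis' front panel: a level round dark rod, 10 mm thick, 90 long, parallel to the case's y, 72 mm above the bench, 45 mm in front of the panel (clear: 40 mm between bar and panel, 80 mm between the posts). The panel is 170 wide, 4 thick, from 10 to 96 mm above the bench
- drive_card (a joint): how far the crept module stands proud, in m: 0 fully home in its connector and flush with the two fixed modules beside it; it starts 0.010 to 0.016 proud. It slides along the case's x with about 7 N of friction, so an unlocked chassis would run back before the module moves
- card_face (a point): point on the crept module's flat front plate (looking to the case's -x), on its middle line, 18 mm below its top edge. Plate 33 wide, 48 high, top 65 mm above the bench; the middle one of three like modules side by side, 36 mm apart. Home, it is 70 mm behind the panel. The bay between panel and module is free above 30 mm over the bench, open from above when the chassis is out
- release_tab (a joint): angle of the release tab in rad: 0 level, as held down under the case's cover; 0.12 sprung up (slides locked); -0.05 pressed to its stop. About 5 N on the pad brings it level, 6 N to the stop. Hold it at 0 or below while the chassis is pushed in by the first 8 mm; then the cover keeps it down
- tab_pad (a point): middle of the ribbed black pad (24 long, 18 wide) on the release tab, a steel strip on the chassis' right side, 58 mm right of its middle, hinged 38 mm in front of this point. Pad 78 mm above the bench when level, 4.5 mm higher sprung up. A lip 7 mm high crosses the strip 12 mm behind this point: push the chassis in against it. Locked out, this point is 34 mm in front of the case
- screwdriver_a: red-handled screwdriver, 190 long, lying on the bench; origin under its middle; to be left alone
- marker_pen: dark blue marker pen, 124 long, 16 thick, lying on the bench; origin under its middle; to be left alone
- solder_reel: small flat reel, 60 across, 24 high; origin under its middle; to be left alone
- multimeter: hand multimeter lying flat, 172 x 81 x 46; origin under its middle; to be left alone

How it is judged:
On the way, in this order (a step that is already met when the one before it is completed fails the run):
1. the chassis is pulled out and locked: the release tab has sprung up in front of the case (value of joint chassis above 0.113 m and value of joint release_tab above 0.08 rad), for 0.2 s.
2. the crept module is pushed home while the chassis is still locked out (all of step 1 and value of joint drive_card below 0.003 m), for 0.2 s.
At the end, for the whole second after the job is handed in: the chassis is back home in its case (within 4 mm) with the module still fully home in its connector (within 3 mm) (value of joint chassis below 0.004 m and value of joint drive_card below 0.003 m); the robot touches nothing.
It fails at once if the chassis is slammed in (faster than 0.5 m/s) (velocity of joint chassis below -0.5 m/s).
It fails at once if one of the other things on the bench is shifted by more than 30 mm (distance of any of screwdriver_a, marker_pen, solder_reel, multimeter from where it was at the start of the episode above 0.03 m).
It also fails if it takes over 64 s, if anything falls off the work surface, if the arm or the gripper's body presses on something with over 40 N, if the wrist force passes 120 N, or if a joint passes its speed limit or range.

## Working session

There is one attempt and no reset: what is moved stays moved. The work goes in short steps, Python scripts to look and compute and a tool call to move; the robot and the scene stay as the last step left them, time stands still between calls to the robot, and variables do not carry over. Pictures are saved under pics/ and viewed, at most 10 in all, crops included, and the job is handed in when it is done.

Besides the shell and the picture viewer there is one more tool, called after "Request:" as a command line: name --pt "numbers of a row" for each row, then --argument value for the rest. carry_out: Moves the arm, as the interface text tells. Shift numbers are shares of 300 mm and turn numbers shares of pi rad, none past 1 either way. Its arguments: {"type":"object","properties":{"rows":{"type":"array"},"force":{"type":"number"}},"required":["rows"]}

```bash
mkdir -p pics
cat > h.py <<'E'
import numpy as np, cv2
from scipy.spatial.transform import Rotation as Ro
from station import get_obs, get_image, finish_job
def ray(im,u,v):
    p=cv2.undistortPoints(np.array([[[u,v]]],float),im["mtx"],im["D"])[0,0]
    R=np.array(im["R"]);t=np.array(im["t"]).ravel()
    return -R.T@t, R.T@np.array([p[0],p[1],1.])
def onz(im,u,v,z):
    o,d=ray(im,u,v); return o+d*(z-o[2])/d[2]
def proj(im,P):
    return cv2.projectPoints(np.atleast_2d(np.array(P,float)),cv2.Rodrigues(np.array(im["R"]))[0],np.array(im["t"],float),im["mtx"],im["D"])[0][:,0]
def tri(a,pa,b,pb):
    o1,d1=ray(a,*pa);o2,d2=ray(b,*pb)
    s=np.linalg.lstsq(np.c_[d1,-d2],o2-o1,rcond=None)[0]
    A=o1+d1*s[0];B=o2+d2*s[1]; return (A+B)/2,np.linalg.norm(A-B)
def toolmove(target):  # shift in tool axes, shares of 300mm
    o=get_obs(); R=Ro.from_rotvec(o["tool_rot"]); return R.inv().apply(np.array(target)-o["tool_pos"])/.3
E
python3 - <<'E'
from h import *
a=get_image("top");b=get_image("side");
cv2.imwrite("pics/top0.png",a["img"]);cv2.imwrite("pics/side0.png",b["img"])
o=get_obs();print(o["t"],o["tool_rot"],o["tool_pos"],Ro.from_rotvec(o["tool_rot"]).as_matrix().round(3))
for i in(a,b):print(ray(i,280,210))
E
```

```text
0.1 [-3.09915919e+00 -5.03005352e-01  1.56433481e-04] [ 0.19753071 -0.59230534  0.20506877] [[ 0.949  0.316 -0.   ]
 [ 0.316 -0.949  0.002]
 [ 0.    -0.002 -1.   ]]
(array([0.30154761, 0.1240081 , 1.09203347]), array([ 0.15283245,  0.05023421, -0.98700224]))
(array([0.06318899, 0.97685551, 0.85667462]), array([ 0.33326889, -0.67071519, -0.66268602]))
```

View pics/top0.png

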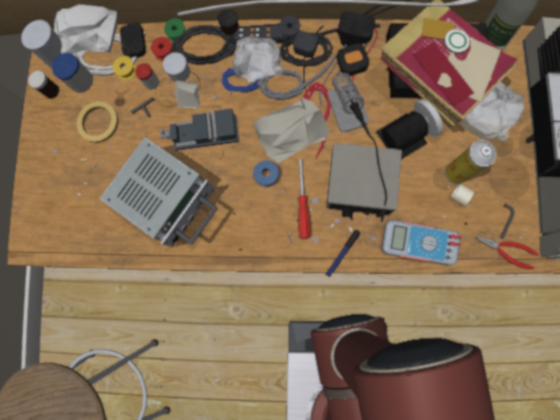

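View pics/side0.png

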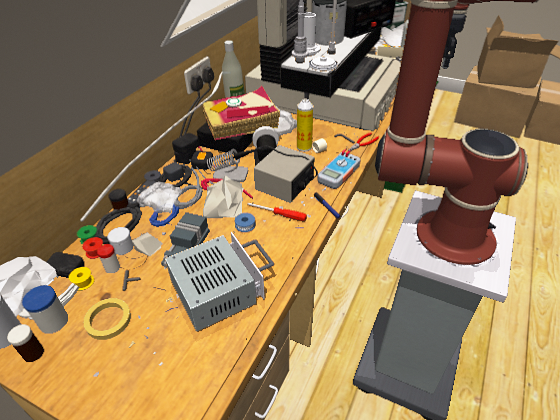

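The top view shows the case at about (150,190), with its handle toward the lower right at (200,220). The side view shows the case at (210,280) and the handle at (262,255). I'll enlarge both views.

Run:
```python
import cv2,numpy as np
a=cv2.imread("pics/top0.png")[130:260,90:245];b=cv2.imread("pics/side0.png")[220:340,150:290]
r=lambda i:cv2.resize(i,(400*2//2*1,int(i.shape[0]*400/i.shape[1])),interpolation=cv2.INTER_CUBIC)
x=r(a);y=r(b);h=max(x.shape[0],y.shape[0])
p=lambda i:np.pad(i,((0,h-i.shape[0]),(0,0),(0,0)))
cv2.imwrite("pics/c0.png",np.hstack([p(x),p(y)]));print(x.shape,y.shape)
```

```text
(335, 400, 3) (342, 400, 3)
```

View pics/c0.png

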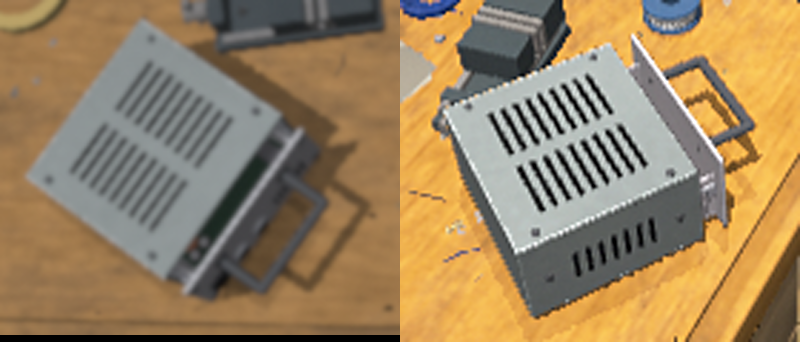

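The crops show the cover corners at top crop (145,20), (280,120), (165,278) and (28,175). The bar ends are at top crop (322,203) and (265,287). The chassis already stands a little way out.

Run:
```python
from h import *
a=get_image("top");b=get_image("side")
s=155/400;T=lambda u,v:(90+u*s,130+v*s)
s2=140/400;S=lambda u,v:(150+(u-400)*s2,220+v*s2)
C=[onz(a,*T(*c),.096)[:2] for c in[(145,20),(280,120),(165,278),(28,175)]]
D=[onz(b,*S(*c),.096)[:2] for c in[(612,43),(697,168),(515,250),(442,103)]]
print(np.round(C,4));print(np.round(D,4))
for X in(C,D):
  X=np.array(X);print([np.linalg.norm(X[i]-X[(i+1)%4]).round(4) for i in range(4)])
B=[onz(a,*T(*c),.072)[:2] for c in[(322,203),(265,287)]];print("bar top",np.round(B,4),np.mean(B,0))
B=[onz(b,*S(*c),.072)[:2] for c in[(710,62),(748,130)]];print("bar side",np.round(B,4),np.mean(B,0))
P=[onz(a,*T(*c),.096)[:2] for c in[(300,132),(187,291)]];print("panel",np.round(P,4))
P=[onz(b,*S(*c),.096)[:2] for c in[(633,38),(722,160)]];print("panel side",np.round(P,4))
# blue corner order
o=get_obs();print(o["t"],o["contact_force"])
```

```text
[[0.6162 0.4772]
 [0.5276 0.3534]
 [0.3927 0.4452]
 [0.4791 0.5725]]
[[0.5317 0.3535]
 [0.3959 0.4455]
 [0.4819 0.5743]
 [0.6242 0.4771]]
[np.float64(0.1522), np.float64(0.1633), np.float64(0.1538), np.float64(0.167)]
[np.float64(0.164), np.float64(0.1549), np.float64(0.1724), np.float64(0.1544)]
bar top [[0.461  0.3193]
 [0.3886 0.3654]] [0.42481903 0.34234988]
bar side [[0.454  0.3167]
 [0.387  0.3738]] [0.42048912 0.34523516]
panel [[0.5174 0.3358]
 [0.3821 0.4258]]
panel side [[0.518  0.3401]
 [0.3816 0.4296]]
0.2 [ 0.07669095 -0.21192952 -0.30611825]
```

```bash
cat >> h.py <<'E'
def plan(ws):
    o=get_obs();p=np.array(o["tool_pos"]);R=Ro.from_rotvec(o["tool_rot"])
    for w in ws:
        h=np.radians(w[3]);M=np.array([[np.cos(h),np.sin(h),0],[np.sin(h),-np.cos(h),0],[0,0,-1]])
        R2=Ro.from_matrix(M);print(((R.inv()*R2).as_rotvec()/np.pi).round(4),(R.inv().apply(np.array(w[:3])-p)/.3).round(4))
        R=R2;p=np.array(w[:3])
AX=55.7
ex=np.array([np.cos(np.radians(AX)),np.sin(np.radians(AX)),0]);ey=np.array([-ex[1],ex[0],0])
E
python3 -c "
from h import *
plan([(.33,-.39,.22,60),(.43,-.16,.22,102),(.43,.09,.22,145.7),(.4227,.3438,.2,145.7)])"
```

```text
[-4.000e-04 -2.000e-04 -2.309e-01] [ 0.6322 -0.5008 -0.0479]
[ 0.      0.     -0.2333] [ 0.8306 -0.0947  0.    ]
[ 0.      0.     -0.2428] [0.8151 0.1733 0.    ]
[0. 0. 0.] [0.4968 0.6852 0.0667]
```

Request:
carry_out --pt "0 0 -0.231 0.632 -0.5 -0.048 0" --pt "0 0 -0.231 0.632 -0.5 -0.048 0" --pt "0 0 -0.231 0.632 -0.5 -0.048 0" --pt "0 0 -0.231 0.632 -0.5 -0.048 0" --pt "0 0 -0.231 0.632 -0.5 -0.048 0"

```text
t: 0.7
tool_pos: [0.331, -0.3885, 0.2206]
tool_rot: [2.716, 1.579, 0.001]
contact_force: [-0.2, -0.1, -0.1]
opening: 0.0426
grip_force: 0.0
```

Request:
carry_out --pt "0 0 -0.233 0.83 -0.095 0 0" --pt "0 0 -0.233 0.83 -0.095 0 0" --pt "0 0 -0.233 0.83 -0.095 0 0" --pt "0 0 -0.233 0.83 -0.095 0 0" --pt "0 0 -0.233 0.83 -0.095 0 0"

```text
t: 1.2
tool_pos: [0.4299, -0.1593, 0.2207]
tool_rot: [1.971, 2.445, 0.0]
contact_force: [0.7, -0.9, -0.0]
opening: 0.0426
grip_force: 0.0
```

Request:
carry_out --pt "0 0 -0.24 0.815 0.173 0 0" --pt "0 0 -0.24 0.815 0.173 0 0" --pt "0 0 -0.24 0.815 0.173 0 0" --pt "0 0 -0.24 0.815 0.173 0 0" --pt "0 0 -0.24 0.815 0.173 0 0"

```text
t: 1.7
tool_pos: [0.4292, 0.0907, 0.2207]
tool_rot: [0.937, 2.998, 0.0]
contact_force: [1.2, -0.5, 0.4]
opening: 0.0424
grip_force: 0.0
```

```bash
python3 -c "
from h import *
o=get_obs();print(o['t'],o['tool_pos'],o['opening'],o['q'])
plan([(.4227,.3438,.2,145.7)])"
```

```text
1.7 [0.42921299 0.09067077 0.22071014] 0.042449528708091926 [ 3.82667964e-02 -4.28144892e-01  2.00698389e+00 -5.31953771e-05
  1.56179698e+00 -9.26585152e-01]
[ 0.0002  0.0003 -0.0023] [0.4985 0.6811 0.069 ]
```

Request:
carry_out --pt "0 0 -0.002 0.499 0.68 0.069 0" --pt "0 0 -0.002 0.499 0.68 0.069 0" --pt "0 0 -0.002 0.499 0.68 0.069 0" --pt "0 0 -0.002 0.499 0.68 0.069 0" --pt "0 0 -0.002 0.499 0.68 0.069 0"

```text
t: 2.2
tool_pos: [0.4239, 0.34, 0.2]
tool_rot: [0.936, 2.998, 0.0]
contact_force: [0.4, -0.2, 1.0]
opening: 0.0428
grip_force: 0.0
```

Request:
carry_out --pt "0 0 0 0 0 0.18 0" --pt "0 0 0 0 0 0.18 0"

```text
t: 2.4
tool_pos: [0.4202, 0.3368, 0.1395]
tool_rot: [-0.931, -2.992, 0.014]
contact_force: [-1.1, -1.6, -0.7]
opening: 0.0427
grip_force: 0.0
```

```bash
python3 -c "
from h import *
o=get_obs();print(o['t'],o['tool_pos'],o['contact_force'])
w=get_image('wrist');a=get_image('top')
cv2.imwrite('pics/w1.png',np.hstack([cv2.resize(w['img'],(400,300)),cv2.resize(a['img'][130:260,90:260],(400,300))]))"
```

```text
2.4 [0.42018625 0.33675805 0.13953726] [-1.10279858 -1.57642946 -0.72138796]
```

View pics/w1.png

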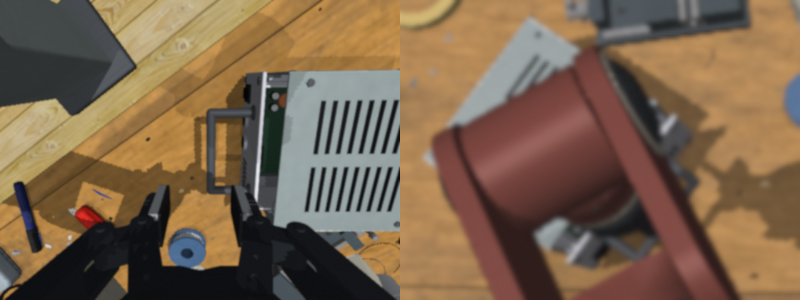

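The wrist view shows the bar at about column 211 in the half-scale picture, between rows 110 and 190, with the fingers around (160,215) and (240,215). I'll cast rays from it for a closer fix.

```bash
python3 -c "
from h import *
w=get_image('wrist');o=get_obs();print(o['tool_pos'],o['contact_force'])
B=np.array([onz(w,u*1.4,v*1.4,.072) for u,v in[(211,114),(211,187)]]);print(B,B.mean(0),np.linalg.norm(B[0]-B[1]))
E=np.array([onz(w,u*1.4,v*1.4,.096) for u,v in[(290,72),(273,230)]]);print('cover',E)
m=B.mean(0);m[2]=.15
print((np.array(o['tool_pos'])-m)@ex,(np.array(o['tool_pos'])-m)@ey)
d=B[1]-B[0];print(np.degrees(np.arctan2(d[1],d[0])))
d=E[1]-E[0];print(np.degrees(np.arctan2(d[1],d[0])))
print(proj(w,[o['tool_pos']])/1.4)
"
```

```text
[0.42458023 0.33722221 0.14660265] [-0.598946   -0.19192586  0.36669939]
[[0.39477487 0.36971175 0.072     ]
 [0.46687869 0.32124803 0.072     ]] [0.43082678 0.34547989 0.072     ] 0.08687745709441068
cover [[0.4001386  0.45111928 0.096     ]
 [0.54181293 0.35524954 0.096     ]]
-0.010341753706086662 0.0005068434524609818
-33.906552407775635
-34.085856424118035
[[202.10861602 181.81439038]]
```

```bash
python3 -c "
from h import *
plan([(.425,.3445,.11,145.9),(.425,.3445,.052,145.9)])
"
```

```text
[-0.0002 -0.     -0.0037] [0.0127 0.0208 0.122 ]
[0. 0. 0.] [0.     0.     0.1933]
```

Request:
carry_out --pt "0 0 -0.003 0.013 0.021 0.122 0" --pt "0 0 -0.003 0.013 0.021 0.122 0" --pt "0 0 -0.003 0.013 0.021 0.122 0"

```text
t: 2.85
tool_pos: [0.4257, 0.3447, 0.1112]
tool_rot: [0.925, 3.001, 0.001]
contact_force: [0.7, -0.4, -0.3]
opening: 0.0425
grip_force: 0.0
```

Request:
carry_out --pt "0 0 0 0 0 0.065 0" --pt "0 0 0 0 0 0.13 0" --pt "0 0 0 0 0 0.19 0" --pt "0 0 0 0 0 0.19 0"

```text
t: 3.25
tool_pos: [0.4247, 0.3444, 0.0526]
tool_rot: [-0.924, -3.002, 0.002]
contact_force: [-0.0, -0.7, -0.2]
opening: 0.0425
grip_force: 0.0
```

Request:
carry_out --pt "0 0 0 0 0 0 1" --pt "0 0 0 0 0 0 1" --pt "0 0 0 0 0 0 1" --pt "0 0 0 0 0 0 1" --pt "0 0 0 0 0 0 1" --force 50

```text
t: 3.75
tool_pos: [0.4251, 0.3453, 0.0532]
tool_rot: [0.923, 3.002, 0.001]
contact_force: [0.2, 0.3, -0.5]
opening: 0.0004
grip_force: 0.0
```

The gripper shut on nothing, so I'll look.

```bash
python3 -c "
from h import *
w=get_image('wrist');o=get_obs();b=get_image('side')
print(proj(w,[o['tool_pos']]),proj(b,[o['tool_pos']]))
cv2.imwrite('pics/w2.png',np.hstack([cv2.resize(w['img'],(400,300)),cv2.resize(b['img'][200:320,150:310],(400,300))]))"
```

```text
[[280.68314465 250.9714868 ]] [[263.62378894 257.83956567]]
```

View pics/w2.png

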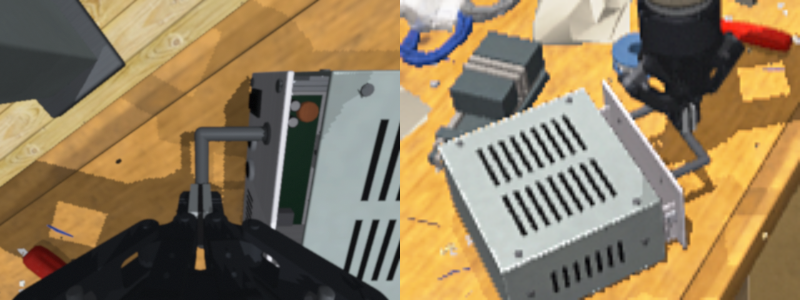

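```bash
python3 -c "
from h import *
w=get_image('wrist');o=get_obs();b=get_image('side');print(o['tool_pos'],o['opening'],o['grip_force'])
t=np.array(o['tool_pos']);t[2]=.072
print(proj(w,[t,t+.045*ey,t-.045*ey]))
print(proj(b,[t,t+.045*ey,t-.045*ey]))
cv2.imwrite('pics/w3.png',np.hstack([cv2.resize(w['img'][150:350,180:380],(400,400),interpolation=2),cv2.resize(b['img'][220:280,230:290],(400,400),interpolation=2)]))"
```

```text
[0.42484655 0.34520704 0.05269117] -0.00014687650826099337 0.0
[[280.89860281 267.23711242]
 [281.06998695 184.36121392]
 [280.75428369 337.03363106]]
[[263.41905677 252.70195892]
 [272.14198952 264.49326155]
 [255.1635946  241.5405146 ]]
```

View pics/w3.png

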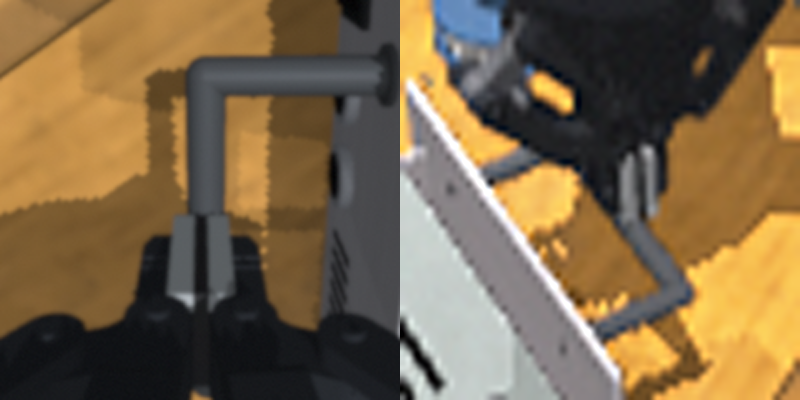

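Request:
carry_out --pt "0 0 0 0 -0.02 0 1" --pt "0 0 0 0 -0.04 0 1" --pt "0 0 0 0 -0.06 0 1" --pt "0 0 0 0 -0.06 0 1"

```text
t: 4.35
tool_pos: [0.4141, 0.3295, 0.0524]
tool_rot: [-0.923, -3.002, 0.001]
contact_force: [0.2, 0.7, -0.7]
opening: -0.0002
grip_force: 0.0
```

```bash
python3 -c "
from h import *
o=get_obs();print(o['tool_pos'],o['opening'],o['grip_force'],o['contact_force'],o['wrist_torque'])
w=get_image('wrist');b=get_image('side')
cv2.imwrite('pics/w4.png',np.hstack([cv2.resize(w['img'][150:350,180:380],(400,400),interpolation=2),cv2.resize(b['img'][220:280,230:290],(400,400),interpolation=2)]))"
```

```text
[0.41407044 0.32951895 0.05236564] -0.00021120514191468284 0.0 [ 0.18352405  0.68516111 -0.66071137] [ 0.06533146 -0.05070565  0.01699059]
```

View pics/w4.png

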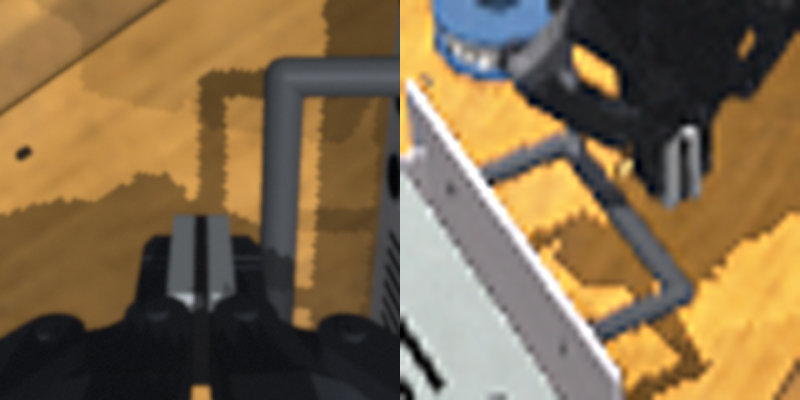

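The chassis did not move. The finger tips appear above the bar and outside it. I'll triangulate the tip and the bar corner.

```bash
python3 -c "
from h import *
w=get_image('wrist');b=get_image('side');o=get_obs();t=np.array(o['tool_pos'])
print(t,proj(w,[t]),proj(b,[t]))
W=lambda u,v:(180+u/2,150+v/2);S=lambda u,v:(230+(u-400)*.15,220+v*.15)
print('tip',tri(w,W(202,215),b,S(682,205)))
print('corner',tri(w,W(283,76),b,S(682,290)))
print('corner2 side', onz(b,*S(572,142),.072), onz(b,*S(682,290),.072))
"
```

```text
[0.41487444 0.33037586 0.05276073] [[281.47837642 251.34695562]] [[269.86082675 255.22059279]]
tip (array([0.40561662, 0.33557358, 0.07945433]), np.float64(0.00201973131232189))
corner (array([0.38794823, 0.37066414, 0.07606788]), np.float64(0.0016489040725006549))
corner2 side [0.46095273 0.31838686 0.072     ] [0.38876088 0.36754636 0.072     ]
```

Request:
carry_out --pt "0 0 0 0 0 -0.13 0" --pt "0 0 0 0 0 -0.13 0" --pt "0 0 0 0 0.058 -0.13 0" --pt "0 0 0 0 0.058 -0.13 0" --pt "0 0 0 0 0.058 -0.13 0"

```text
t: 5.05
tool_pos: [0.4244, 0.3446, 0.0913]
tool_rot: [-0.922, -3.003, 0.001]
contact_force: [-0.8, 0.0, 0.3]
opening: 0.0428
grip_force: 0.0
```

Request:
carry_out --pt "0 0 0 0 0 0.08 0" --pt "0 0 0 0 0 0.15 0" --pt "0 0 0 0 0 0.19 0" --pt "0 0 0 0 0 0.21 0" --pt "0 0 0 0 0 0.21 0"

```text
t: 5.55
tool_pos: [0.4239, 0.3442, 0.0277]
tool_rot: [-0.923, -3.002, 0.002]
contact_force: [-0.5, -0.2, 1.0]
opening: 0.0427
grip_force: 0.0
```

Request:
carry_out --pt "0 0 0 0 0 0 1" --pt "0 0 0 0 0 0 1" --pt "0 0 0 0 0 0 1" --pt "0 0 0 0 0 0 1"

```text
t: 5.95
tool_pos: [0.4255, 0.3454, 0.03]
tool_rot: [0.922, 3.001, 0.003]
contact_force: [0.8, 0.8, 3.1]
opening: 0.0082
grip_force: 48.8
```

Request:
carry_out --pt "0 0 0 0 -0.05 0 1" --pt "0 0 0 0 -0.11 0 1" --pt "0 0 0 0 -0.17 0 1" --pt "0 0 0 0 -0.23 0 1" --pt "0 0 0 0 -0.28 0 1"

```text
t: 6.45
tool_pos: [0.3789, 0.2758, 0.03]
tool_rot: [0.922, 2.999, 0.007]
contact_force: [4.7, 4.0, 0.7]
opening: 0.0079
grip_force: 51.3
```

Request:
carry_out --pt "0 0 0 0 -0.02 0 1" --pt "0 0 0 0 -0.035 0 1" --pt "0 0 0 0 -0.035 0 1"

```text
t: 6.75
tool_pos: [0.3727, 0.2665, 0.03]
tool_rot: [0.922, 3.001, 0.001]
contact_force: [1.7, -1.7, 7.1]
opening: 0.0081
grip_force: 51.9
```

Request:
carry_out --pt "0 0 0 0 -0.01 0 1" --pt "0 0 0 0 -0.01 0 1"

```text
t: 6.95
tool_pos: [0.3711, 0.2642, 0.03]
tool_rot: [0.922, 3.001, 0.001]
contact_force: [2.6, -0.9, 8.5]
opening: 0.0082
grip_force: 51.9
```

Request:
carry_out --pt "0 0 0 0 -0.01 0 1" --pt "0 0 0 0 -0.01 0 1"

```text
t: 7.15
tool_pos: [0.3701, 0.2627, 0.03]
tool_rot: [0.922, 3.0, 0.006]
contact_force: [6.3, 3.5, 2.9]
opening: 0.0084
grip_force: 51.5
```

Request:
carry_out --pt "0 0 0 0 -0.01 0 1" --pt "0 0 0 0 -0.01 0 1"

```text
t: 7.35
tool_pos: [0.3703, 0.2629, 0.0301]
tool_rot: [0.922, 2.996, 0.02]
contact_force: [14.1, 14.6, -7.6]
opening: 0.0078
grip_force: 50.6
```

Request:
carry_out --pt "0 0 0 0 0.01 0 0" --pt "0 0 0 0 0.01 0 0" --pt "0 0 0 0 0.01 0 0"

```text
t: 7.65
tool_pos: [0.3667, 0.2609, 0.0275]
tool_rot: [-0.922, -3.001, 0.004]
contact_force: [0.1, 0.4, -0.6]
opening: 0.0423
grip_force: 0.0
```

Request:
carry_out --pt "0 0 0 0 0 -0.12 0" --pt "0 0 0 0 0 -0.24 1" --pt "0 0 0 0 0 -0.35 1" --pt "0 0 0 0 0 -0.4 1" --pt "0 0 0 0 0 -0.4 1"

```text
t: 8.15
tool_pos: [0.3691, 0.262, 0.1506]
tool_rot: [0.922, 3.0, 0.004]
contact_force: [0.2, -0.2, -0.3]
opening: 0.0001
grip_force: 0.0
```

```bash
python3 -c "
from h import *
w=get_image('wrist');b=get_image('side');o=get_obs();print(o['t'],o['tool_pos'],o['contact_force'],o['opening'])
t=np.array([.3702,.2628,.072])
print('bar pred',proj(w,[t,t+.045*ey,t-.045*ey]),proj(b,[t+.045*ey]),'tcp',proj(w,[o['tool_pos']]),proj(b,[o['tool_pos']]))
cf=t+ex*(.045+.004+.06);cf[2]=.065
print('card top',proj(w,[cf]),'tab',proj(w,[t+ex*(.045+.12-.034)-.058*ey+[0,0,.01]]))
cv2.imwrite('pics/w5.png',np.vstack([cv2.resize(w['img'],(800,600))[:600]]))
cv2.imwrite('pics/s5.png',cv2.resize(b['img'][180:340,150:350],(800,640))[:600])"
```

```text
8.25 [0.36719567 0.26104552 0.1469431 ] [0.07083294 0.33740201 0.27404813] -9.821485520536195e-05
bar pred [[281.90730019 209.50375292]
 [282.06777023 154.66954229]
 [281.76367046 258.58893379]] [[306.26866361 249.17611412]] tcp [[277.73102339 246.95625466]] [[298.84349699 216.68915093]]
card top [[410.6704238  206.86544078]] tab [[435.24688451 277.62575059]]
```

View pics/w5.png

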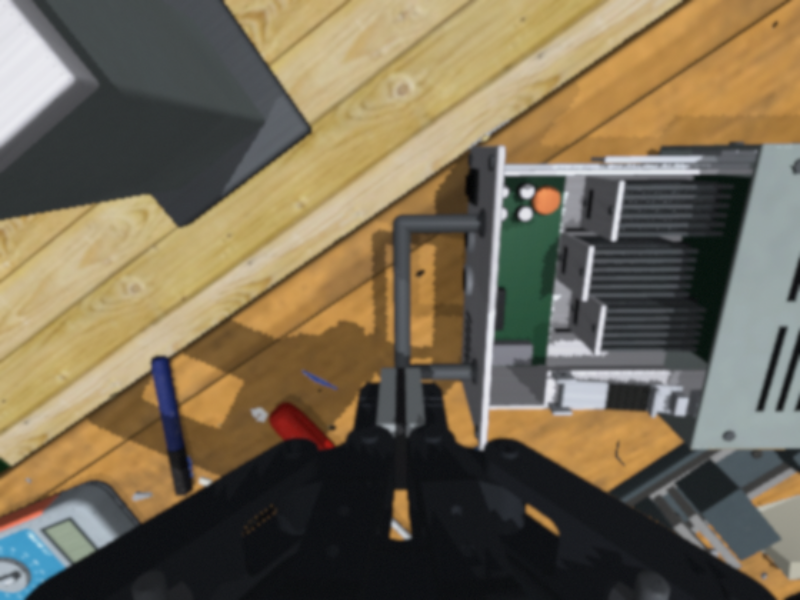

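The wrist view shows the chassis out. The middle module's front top edge runs (590,245) to (580,298), the pad is at (631,397), and the fixed modules are at (617,210) and (600,325). I'll convert these to positions.

```bash
python3 -c "
from h import *
w=get_image('wrist');b=get_image('side');o=get_obs();print(o['tool_pos'])
bar=np.array([.3702,.2628,0])
s=1/1.42857
def rel(u,v,z):
  d=onz(w,u*s,v*s,z)-bar; return (d@ex).round(4),(d@ey).round(4)
for n,u,v,z in [('mid',592,242,.065),('mid',583,298,.065),('left',622,182,.065),('left',615,240,.065),('right',603,300,.065),('right',600,352,.065),('pad',631,397,.082),('lip',656,398,.09),('caseR',692,447,.096),('caseL',762,147,.096),('panel',503,150,.096),('panel',483,447,.096),('bar',402,297,.072)]:print(n,rel(u,v,z))
plan([tuple(o['tool_pos'])[:3]+(145.7,)])
"
```

```text
[0.36665283 0.26080951 0.14597902]
mid (np.float64(0.1036), np.float64(0.0342))
mid (np.float64(0.1029), np.float64(0.0012))
left (np.float64(0.1153), np.float64(0.0668))
left (np.float64(0.1163), np.float64(0.0353))
right (np.float64(0.1147), np.float64(-0.0))
right (np.float64(0.1176), np.float64(-0.0333))
pad (np.float64(0.1316), np.float64(-0.0543))
lip (np.float64(0.1412), np.float64(-0.0502))
caseR (np.float64(0.1638), np.float64(-0.0785))
caseL (np.float64(0.1624), np.float64(0.0844))
panel (np.float64(0.0436), np.float64(0.083))
panel (np.float64(0.0439), np.float64(-0.0788))
bar (np.float64(-0.0027), np.float64(0.0039))
[-0.0013 -0.0007  0.0007] [0. 0. 0.]
```

View pics/s5.png

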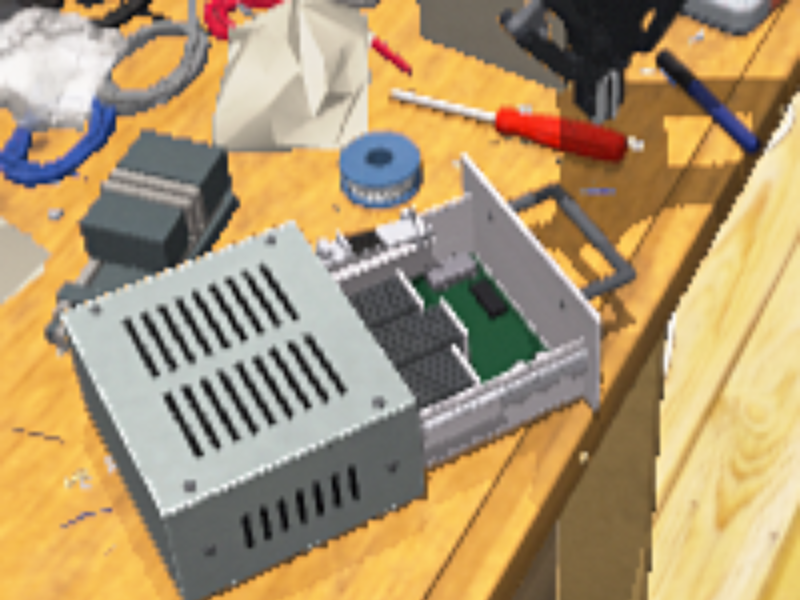

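The side view shows the chassis out with the middle module clearly proud at (455,330) and the tab strip visible at (380,235). Next I go above the bay.

```bash
python3 -c "
from h import *
bar=np.array([.3702,.2628,0]);P=bar+.078*ex+.015*ey
print(P);plan([(P[0],P[1],.147,145.7),(P[0],P[1],.03,145.7)])"
```

```text
[0.40176356 0.33568856 0.        ]
[-0.0013 -0.0007  0.0007] [ 0.0434  0.2722 -0.0044]
[0. 0. 0.] [0.   0.   0.39]
```

Request:
carry_out --pt "0 0 0 0.02 0.14 0 1" --pt "0 0 0 0.043 0.272 0 1" --pt "0 0 0 0.043 0.272 0 1" --pt "0 0 0 0.043 0.272 0 1"

```text
t: 8.75
tool_pos: [0.4021, 0.3359, 0.1461]
tool_rot: [-0.921, -3.0, 0.006]
contact_force: [-0.3, -0.7, -0.1]
opening: -0.0001
grip_force: 0.0
```

Request:
carry_out --pt "0 0 0 0 0 0.1 1" --pt "0 0 0 0 0 0.2 1" --pt "0 0 0 0 0 0.3 1" --pt "0 0 0 0 0 0.38 1" --pt "0 0 0 0 0 0.38 1"

```text
t: 9.25
tool_pos: [0.3993, 0.3331, 0.0299]
tool_rot: [-0.922, -2.997, 0.012]
contact_force: [0.4, -0.6, -0.2]
opening: -0.0001
grip_force: 0.0
```

Request:
carry_out --pt "0 0 0 0 0.015 0 1" --pt "0 0 0 0 0.03 0 1" --pt "0 0 0 0 0.045 0 1" --pt "0 0 0 0 0.045 0 1"

```text
t: 9.65
tool_pos: [0.4122, 0.3486, 0.0363]
tool_rot: [0.922, 3.001, 0.004]
contact_force: [-0.0, 0.8, -0.1]
opening: 0.0003
grip_force: 0.0
```

```bash
python3 -c "
from h import *
w=get_image('wrist');o=get_obs();print(o['tool_pos'],o['contact_force'],o['tool_rot'])
bar=np.array([.3702,.2628,0]);d=np.array(o['tool_pos'])-bar;print(d@ex,d@ey)
cv2.imwrite('pics/w6.png',cv2.resize(w['img'][120:330,230:510],(800,600),interpolation=2))"
```

```text
[0.41173383 0.34821826 0.03586802] [-0.25161601  0.90974689 -0.61585178] [9.22123566e-01 3.00179376e+00 2.49057090e-03]
0.09396927515242036 0.013824390554196611
```

View pics/w6.png

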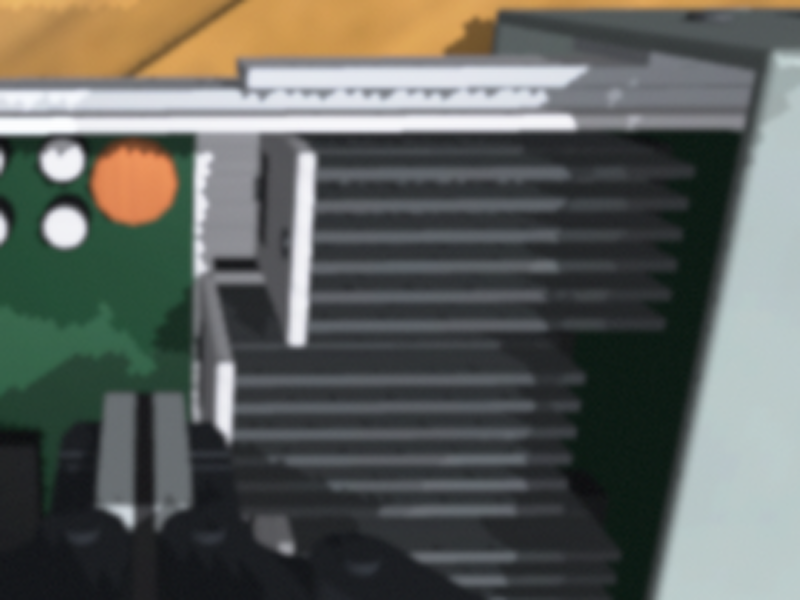

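The wrist crop shows the fingers in the bay at (145,400), a few mm short of the middle module's edge at (222,400). I'll lower slightly and push on, watching the force.

Request:
carry_out --pt "0 0 0 0 0 0.02 1" --pt "0 0 0 0 0.01 0.02 1" --pt "0 0 0 0 0.01 0.02 1"

```text
t: 10.0
tool_pos: [0.412, 0.3495, 0.0279]
tool_rot: [-0.923, -3.002, 0.002]
contact_force: [-0.1, -2.0, -1.1]
opening: 0.0003
grip_force: 0.7
```

Request:
carry_out --pt "0 0 0 0 0.007 0 1" --pt "0 0 0 0 0.013 0 1" --pt "0 0 0 0 0.013 0 1"

```text
t: 10.3
tool_pos: [0.4138, 0.3522, 0.0279]
tool_rot: [-0.922, -3.001, 0.005]
contact_force: [-3.4, -4.3, 1.0]
opening: -0.0005
grip_force: 2.7
```

Request:
carry_out --pt "0 0 0 0 0.007 0 1" --pt "0 0 0 0 0.013 0 1" --pt "0 0 0 0 0.013 0 1"

```text
t: 10.6
tool_pos: [0.4158, 0.3552, 0.0278]
tool_rot: [-0.922, -3.001, 0.006]
contact_force: [-2.6, -5.4, 0.6]
opening: 0.0002
grip_force: 3.1
```

Request:
carry_out --pt "0 0 0 0 0.007 0 1" --pt "0 0 0 0 0.014 0 1" --pt "0 0 0 0 0.02 0 1" --pt "0 0 0 0 0.02 0 1"

```text
t: 11.0
tool_pos: [0.4191, 0.3602, 0.0278]
tool_rot: [-0.922, -3.001, 0.006]
contact_force: [-3.0, -4.1, 0.8]
opening: 0.0001
grip_force: 3.1
```

Request:
carry_out --pt "0 0 0 0 0.006 0 1" --pt "0 0 0 0 0.01 0 1" --pt "0 0 0 0 0.01 0 1"

```text
t: 11.3
tool_pos: [0.4203, 0.362, 0.0278]
tool_rot: [-0.922, -3.0, 0.009]
contact_force: [-5.3, -7.8, 2.9]
opening: -0.0002
grip_force: 4.6
```

Request:
carry_out --pt "0 0 0 0 0.006 0 1" --pt "0 0 0 0 0.01 0 1" --pt "0 0 0 0 0.01 0 1"

```text
t: 11.6
tool_pos: [0.4205, 0.3623, 0.0276]
tool_rot: [-0.92, -2.998, 0.019]
contact_force: [-10.4, -15.7, 9.4]
opening: -0.0001
grip_force: 9.5
```

Request:
carry_out --pt "0 0 0 0 0.005 0 1" --pt "0 0 0 0 0.005 0 1" --pt "0 0 0 0 -0.02 0 1" --pt "0 0 0 0 -0.03 0 1" --pt "0 0 0 0 -0.03 -0.1 1"

```text
t: 12.1
tool_pos: [0.4157, 0.3572, 0.0547]
tool_rot: [-0.922, -2.998, 0.008]
contact_force: [0.8, 0.3, 0.5]
opening: 0.0001
grip_force: 0.0
```

Request:
carry_out --pt "0 0 0 0 0 -0.15 1" --pt "0 0 0 0 0 -0.25 1" --pt "0 0 0 0 0 -0.25 1"

```text
t: 12.4
tool_pos: [0.4224, 0.3619, 0.1407]
tool_rot: [0.92, 2.995, 0.017]
contact_force: [0.4, -0.6, 0.4]
opening: 0.0003
grip_force: 0.0
```

```bash
python3 -c "
from h import *
w=get_image('wrist');b=get_image('side');o=get_obs();print(o['t'],o['tool_pos'],o['contact_force'])
bar=np.array([.3702,.2628,0]);P=bar+.127*ex-.057*ey
print(P);plan([(P[0],P[1],.12,145.7),(P[0],P[1],.062,145.7)])
# find white front-plate top edges in side and black pad
im=w['img'];s=lambda X:proj(w,[X])[0].round(1)
for n,r,y,z in[('mid',.116,.014,.065),('left',.116,.05,.065),('pad',.13,-.058,.082),('barend',0,.045,.072)]:
  print(n,s(bar+r*ex+y*ey+[0,0,z]))
# bright-edge profile along case x at three modules
g=cv2.cvtColor(b['img'],cv2.COLOR_BGR2GRAY)
for y in(.05,.014,-.022):
  xs=np.arange(.09,.13,.002);uv=proj(b,[bar+x*ex+y*ey+[0,0,.065] for x in xs]).astype(np.float32)
  print(y,list(zip((xs*1000).astype(int).tolist(),cv2.remap(g,uv[:,0],uv[:,1],1)[:,0].tolist())))
"
```

```text
12.5 [0.41944969 0.35978231 0.13494869] [-0.20516073 -0.92716853 -0.55852935]
[0.48885541 0.3355935  0.        ]
[0.0011 0.0003 0.0008] [-0.2367  0.063   0.0503]
[0. 0. 0.] [0.     0.     0.1933]
mid [285.4 208.3]
left [285.7 164.4]
pad [302.1 296.4]
barend [132.5 172.8]
0.05 [(90, 71), (92, 71), (94, 71), (96, 71), (98, 70), (100, 70), (102, 71), (104, 71), (106, 70), (108, 70), (110, 72), (112, 71), (114, 70), (116, 68), (118, 65), (120, 100), (122, 185), (124, 199), (126, 102), (128, 75), (130, 73)]
0.014 [(90, 24), (92, 30), (94, 42), (96, 52), (98, 44), (100, 52), (102, 66), (104, 69), (106, 70), (108, 70), (110, 69), (112, 70), (114, 69), (116, 68), (118, 65), (120, 81), (122, 178), (124, 238), (126, 125), (128, 73), (130, 73)]
-0.022 [(90, 96), (92, 97), (94, 96), (96, 95), (98, 97), (100, 97), (102, 97), (104, 99), (106, 100), (108, 93), (110, 65), (112, 49), (114, 43), (116, 31), (118, 25), (120, 38), (122, 144), (124, 203), (126, 155), (128, 84), (130, 77)]
```

The side-view profile shows all three plates flush, so the module is home. Next I go to the tab pad.

```bash
python3 -c "
from h import *
bar=np.array([.3702,.2628,0]);P=bar+.130*ex-.058*ey
plan([(P[0],P[1],.12,145.7),(P[0],P[1],.065,145.7)])"
```

```text
[0.0011 0.0003 0.0008] [-0.24    0.073   0.0503]
[0. 0. 0.] [0.     0.     0.1833]
```

Request:
carry_out --pt "0 0 0 -0.12 0.037 0 1" --pt "0 0 0 -0.24 0.073 0 1" --pt "0 0 0 -0.24 0.073 0.05 1" --pt "0 0 0 -0.24 0.073 0.05 1"

```text
t: 12.9
tool_pos: [0.4884, 0.3352, 0.114]
tool_rot: [-0.923, -2.997, 0.008]
contact_force: [-0.1, 0.3, -1.3]
opening: -0.0
grip_force: 0.0
```

Request:
carry_out --pt "0 0 0 0 0 0.06 1" --pt "0 0 0 0 0 0.12 1" --pt "0 0 0 0 0 0.16 1" --pt "0 0 0 0 0 0.18 1" --pt "0 0 0 0 0 0.18 1"

```text
t: 13.4
tool_pos: [0.4891, 0.3364, 0.0632]
tool_rot: [-0.922, -3.001, 0.003]
contact_force: [-0.4, 0.0, 0.0]
opening: 0.0
grip_force: 0.0
```

```bash
python3 -c "
from h import *
bar=np.array([.3702,.2628,0])
o=get_obs();d=np.array(o['tool_pos'])-bar;print(d@ex,d@ey,d[2],o['contact_force'])
"
```

```text
0.12776469338845536 -0.05672291147813969 0.06318734874560959 [-0.41230806  0.00829641  0.03219634]
```

No contact yet. I'll lower in 2–3 mm steps.

Request:
carry_out --pt "0 0 0 0 0 0.01 1" --pt "0 0 0 0 0 0.01 1"

```text
t: 13.6
tool_pos: [0.4907, 0.3368, 0.0622]
tool_rot: [0.923, 3.002, 0.001]
contact_force: [-0.2, -0.1, 0.5]
opening: 0.0003
grip_force: 0.0
```

Request:
carry_out --pt "0 0 0 0 0 0.01 1" --pt "0 0 0 0 0 0.01 1"

```text
t: 13.8
tool_pos: [0.4905, 0.3365, 0.0587]
tool_rot: [0.923, 3.003, 0.0]
contact_force: [0.1, -0.9, -0.3]
opening: -0.0005
grip_force: 0.0
```

Request:
carry_out --pt "0 0 0 0 0 0.01 1" --pt "0 0 0 0 0 0.01 1"

```text
t: 14.0
tool_pos: [0.4908, 0.3367, 0.0559]
tool_rot: [0.923, 3.002, 0.001]
contact_force: [-0.6, -0.3, 1.2]
opening: 0.0004
grip_force: 0.9
```

Request:
carry_out --pt "0 0 0 0 0 0.01 1" --pt "0 0 0 0 0 0.01 1"

```text
t: 14.2
tool_pos: [0.491, 0.3368, 0.0538]
tool_rot: [0.923, 3.002, 0.001]
contact_force: [-0.9, -1.3, 4.5]
opening: 0.0001
grip_force: 2.6
```

Request:
carry_out --pt "0 0 0 0 0 0.01 1" --pt "0 0 0 0 0 0.01 1"

```text
t: 14.4
tool_pos: [0.4911, 0.3369, 0.0523]
tool_rot: [0.923, 3.002, 0.001]
contact_force: [-4.4, -2.2, 12.9]
opening: -0.0
grip_force: 6.3
```

Request:
carry_out --pt "0 0 0 0 0 0.01 1" --pt "0 0 0 0 0 0.01 1"

```text
t: 14.6
tool_pos: [0.4921, 0.3382, 0.0505]
tool_rot: [0.922, 3.001, 0.006]
contact_force: [-4.5, 1.0, 14.5]
opening: -0.0
grip_force: 7.6
```

```bash
python3 -c "
from h import *
bar=np.array([.3702,.2628,0])
o=get_obs();d=np.array(o['tool_pos'])-bar;print(d@ex,d@ey,d[2],o['contact_force'])
"
```

```text
0.13100996972439544 -0.05821887661298884 0.050490061657893506 [-4.48094448  0.96002747 14.50361597]
```

Request:
carry_out --pt "0 0 0 0 0.01 0 1" --pt "0 0 0 0 0.02 0 1" --pt "0 0 0 0 0.02 0 1"

```text
t: 14.9
tool_pos: [0.4957, 0.3435, 0.0506]
tool_rot: [0.922, 3.001, 0.007]
contact_force: [-3.2, 1.1, 14.1]
opening: 0.0
grip_force: 6.8
```

Request:
carry_out --pt "0 0 0 0 0.01 0 1" --pt "0 0 0 0 0.02 0 1" --pt "0 0 0 0 0.02 0 1"

```text
t: 15.2
tool_pos: [0.4991, 0.3485, 0.0506]
tool_rot: [0.922, 3.001, 0.007]
contact_force: [-3.7, 1.0, 13.6]
opening: 0.0002
grip_force: 6.8
```

```bash
cat >> h.py <<'E'
bar0=np.array([.3702,.2628,0])
def barpos():
    # lateral intensity profile of side view along case x across the +y post/corner and panel top
    b=get_image('side');g=cv2.cvtColor(b['img'],cv2.COLOR_BGR2GRAY);out={}
    for y in(.07,.075):
        xs=np.arange(.02,.18,.001);uv=proj(b,[bar0+x*ex+y*ey+[0,0,.096] for x in xs]).astype(np.float32)
        p=cv2.remap(g,uv[:,0],uv[:,1],1)[:,0].astype(int);d=np.diff(p)
        i=np.argsort(-abs(d))[:6];out[y]=[(int(1000*xs[k]),int(d[k])) for k in sorted(i)]
    return out
E
python3 -c "
from h import *
o=get_obs();d=np.array(o['tool_pos'])-bar0;print(d@ex,d@ey,d[2],o['contact_force']);print(barpos())
b=cv2.imread('pics/s5.png')
"
```

```text
0.14343078538352283 -0.05815122258173203 0.050567597279578026 [-3.72759779  1.01055373 13.59756685]
{0.07: [(58, 42), (145, 48), (146, 43), (149, -55), (150, -47), (166, 47)], 0.075: [(144, 46), (145, 61), (146, 39), (149, -63), (150, -53), (167, 38)]}
```

```bash
python3 -c "
from h import *
b=get_image('side')
s=cv2.imread('pics/s5.png');old=np.zeros((420,560,3),np.uint8);old[180:330,150:350]=cv2.resize(s,(200,150),interpolation=cv2.INTER_AREA)
for im in(old,b['img']):
  g=cv2.cvtColor(im,cv2.COLOR_BGR2GRAY)
  for y in(.06,.0,-.06):
    xs=np.arange(.036,.076,.002);uv=proj(b,[bar0+x*ex+y*ey+[0,0,.094] for x in xs]).astype(np.float32)
    print(y,list(zip((xs*1000).astype(int).tolist(),cv2.remap(g,uv[:,0],uv[:,1],1)[:,0].tolist())))
"
```

```text
0.06 [(36, 91), (38, 92), (40, 107), (42, 169), (44, 201), (46, 181), (48, 136), (50, 128), (52, 127), (54, 123), (56, 103), (58, 108), (60, 124), (62, 130), (64, 131), (66, 132), (68, 132), (70, 131), (72, 131), (74, 130)]
0.0 [(36, 111), (38, 109), (40, 125), (42, 163), (44, 208), (46, 192), (48, 154), (50, 133), (52, 131), (54, 131), (56, 131), (58, 129), (60, 129), (62, 130), (64, 132), (66, 132), (68, 131), (70, 130), (72, 129), (74, 128)]
-0.06 [(36, 201), (38, 201), (40, 205), (42, 223), (44, 234), (46, 220), (48, 169), (50, 137), (52, 128), (54, 127), (56, 128), (58, 134), (60, 162), (62, 185), (64, 201), (66, 204), (68, 204), (70, 202), (72, 199), (74, 198)]
0.06 [(36, 95), (38, 94), (40, 96), (42, 95), (44, 96), (46, 98), (48, 98), (50, 95), (52, 98), (54, 96), (56, 91), (58, 101), (60, 147), (62, 227), (64, 180), (66, 125), (68, 127), (70, 131), (72, 126), (74, 109)]
0.0 [(36, 114), (38, 116), (40, 117), (42, 119), (44, 116), (46, 114), (48, 112), (50, 112), (52, 115), (54, 116), (56, 114), (58, 111), (60, 148), (62, 229), (64, 207), (66, 153), (68, 131), (70, 135), (72, 135), (74, 134)]
-0.06 [(36, 204), (38, 204), (40, 204), (42, 207), (44, 209), (46, 211), (48, 208), (50, 206), (52, 202), (54, 199), (56, 198), (58, 197), (60, 189), (62, 180), (64, 157), (66, 117), (68, 106), (70, 104), (72, 105), (74, 105)]
```

The panel edge moved about 17.5 mm in (45 → 62.5), so the tab is now under the cover. I'll lift off and push on the bar from outside.

Request:
carry_out --pt "0 0 0 0 0 -0.1 1" --pt "0 0 0 0 0 -0.25 1" --pt "0 0 0 0 0 -0.25 1"

```text
t: 15.6
tool_pos: [0.5012, 0.3487, 0.1292]
tool_rot: [0.92, 2.995, 0.014]
contact_force: [0.6, 0.8, 1.8]
opening: -0.0
grip_force: 0.0
```

```bash
python3 -c "
from h import *
P=bar0-.010*ex;print(get_obs()['tool_pos'],barpos())
plan([(P[0],P[1],.125,145.7),(P[0],P[1],.036,145.7)])"
```

```text
[0.50118637 0.34866937 0.12917779] {0.07: [(100, -37), (144, 77), (145, 90), (148, -42), (149, -54), (150, -39)], 0.075: [(63, -41), (64, -42), (144, 54), (145, 62), (149, -47), (150, -37)]}
[0.0023 0.0012 0.0007] [ 0.1981 -0.5104 -0.0008]
[0. 0. 0.] [0.     0.     0.2967]
```

Request:
carry_out --pt "0 0 0 0.066 -0.17 0 1" --pt "0 0 0 0.132 -0.34 0 1" --pt "0 0 0 0.198 -0.51 0 1" --pt "0 0 0 0.198 -0.51 0 1" --pt "0 0 0 0.198 -0.51 0 1"

```text
t: 16.15
tool_pos: [0.3598, 0.252, 0.1196]
tool_rot: [-0.923, -3.001, 0.002]
contact_force: [0.7, 0.5, 0.7]
opening: -0.0
grip_force: 0.0
```

```bash
python3 -c "
from h import *
P=bar0-.008*ex;o=get_obs();d=np.array(o['tool_pos'])-bar0;print(d@ex,d@ey,d[2])
plan([(P[0],P[1],.036,145.7)])"
```

```text
-0.014802619842717033 0.002547169496998192 0.11963861628661358
[-0.0006 -0.0004  0.0006] [-0.0089  0.0232  0.2787]
```

Request:
carry_out --pt "0 0 0 -0.008 0 0.14 1" --pt "0 0 0 -0.008 0 0.25 1" --pt "0 0 0 -0.008 0 0.28 1" --pt "0 0 0 -0.008 0 0.28 1"

```text
t: 16.55
tool_pos: [0.3631, 0.2515, 0.0358]
tool_rot: [-0.922, -3.0, 0.005]
contact_force: [-0.8, 0.3, 0.8]
opening: -0.0002
grip_force: 0.0
```

Request:
carry_out --pt "0 0 0 0 0.02 0 1" --pt "0 0 0 0 0.04 0 1" --pt "0 0 0 0 0.06 0 1" --pt "0 0 0 0 0.08 0 1" --pt "0 0 0 0 0.1 0 1"

```text
t: 17.05
tool_pos: [0.3824, 0.2774, 0.0394]
tool_rot: [0.922, 3.001, 0.001]
contact_force: [-1.9, -5.2, 6.1]
opening: 0.0003
grip_force: 3.4
```

```bash
python3 -c "
from h import *
o=get_obs();d=np.array(o['tool_pos'])-bar0;print(o['t'],d@ex,d@ey,d[2],o['contact_force'],o['contact_force']@ex)
b=get_image('side');g=cv2.cvtColor(b['img'],cv2.COLOR_BGR2GRAY)
for y in(.06,.0):
    xs=np.arange(.05,.1,.002);uv=proj(b,[bar0+x*ex+y*ey+[0,0,.094] for x in xs]).astype(np.float32)
    print(y,list(zip((xs*1000).astype(int).tolist(),cv2.remap(g,uv[:,0],uv[:,1],1)[:,0].tolist())))
"
```

```text
17.05 0.018912989209624014 -0.0018602652892110664 0.03942883832773297 [-1.86706526 -5.23748693  6.14946938] -5.37881893153688
0.06 [(50, 96), (52, 98), (54, 97), (56, 97), (58, 98), (60, 99), (62, 97), (64, 97), (66, 99), (68, 96), (70, 94), (72, 97), (74, 93), (76, 85), (78, 169), (80, 233), (82, 196), (84, 138), (86, 128), (88, 129), (90, 121), (92, 103), (94, 118), (96, 132), (98, 133)]
0.0 [(50, 112), (52, 182), (54, 207), (56, 209), (58, 206), (60, 206), (62, 206), (64, 206), (66, 205), (68, 206), (70, 208), (72, 209), (74, 208), (76, 205), (78, 212), (80, 227), (82, 203), (84, 138), (86, 131), (88, 133), (90, 133), (92, 132), (94, 132), (96, 132), (98, 134)]
```

Request:
carry_out --pt "0 0 0 0 0.03 0.01 1" --pt "0 0 0 0 0.065 0.015 1" --pt "0 0 0 0 0.1 0.02 1" --pt "0 0 0 0 0.135 0.02 1" --pt "0 0 0 0 0.17 0.02 1"

```text
t: 17.6
tool_pos: [0.4098, 0.3192, 0.032]
tool_rot: [-0.923, -3.003, 0.002]
contact_force: [-2.5, -4.8, 3.8]
opening: -0.0001
grip_force: 2.6
```

```bash
python3 -c "
from h import *
o=get_obs();d=np.array(o['tool_pos'])-bar0;print(o['t'],d@ex,d@ey,d[2],o['contact_force'],o['contact_force']@ex)
b=get_image('side');g=cv2.cvtColor(b['img'],cv2.COLOR_BGR2GRAY)
for y in(.06,):
    xs=np.arange(.11,.18,.002);uv=proj(b,[bar0+x*ex+y*ey+[0,0,.094] for x in xs]).astype(np.float32)
    print(y,list(zip((xs*1000).astype(int).tolist(),cv2.remap(g,uv[:,0],uv[:,1],1)[:,0].tolist())))
"
```

```text
17.6 0.0689009926619136 -0.0009512523154215774 0.03203886701018878 [-2.47760576 -4.80614522  3.78094539] -5.366543757202576
0.06 [(110, 99), (112, 98), (114, 97), (116, 99), (118, 96), (120, 97), (122, 101), (124, 96), (126, 93), (128, 96), (130, 218), (132, 234), (134, 180), (136, 126), (138, 130), (140, 125), (142, 111), (144, 114), (146, 131), (148, 135), (150, 135), (152, 134), (154, 134), (156, 133), (158, 131), (160, 141), (162, 144), (164, 66), (166, 126), (168, 201), (170, 201), (172, 198), (174, 198), (176, 197), (178, 197)]
```

Request:
carry_out --pt "0 0 0 0 0.03 0 1" --pt "0 0 0 0 0.055 0 1" --pt "0 0 0 0 0.075 0 1" --pt "0 0 0 0 0.09 0 1" --pt "0 0 0 0 0.1 0 1"

```text
t: 18.15
tool_pos: [0.4265, 0.344, 0.0317]
tool_rot: [-0.923, -3.003, 0.0]
contact_force: [-3.2, -3.7, 3.3]
opening: 0.0002
grip_force: 2.4
```

Request:
carry_out --pt "0 0 0 0 0.01 0 1" --pt "0 0 0 0 0.01 0 1"

```text
t: 18.35
tool_pos: [0.4279, 0.3461, 0.0316]
tool_rot: [-0.923, -3.002, 0.002]
contact_force: [-3.9, -3.9, 4.0]
opening: 0.0002
grip_force: 2.9
```

Request:
carry_out --pt "0 0 0 0 0.01 0 1" --pt "0 0 0 0 0.01 0 1"

```text
t: 18.55
tool_pos: [0.4279, 0.3461, 0.0315]
tool_rot: [-0.921, -3.0, 0.013]
contact_force: [-10.0, -13.3, 13.1]
opening: 0.0004
grip_force: 8.6
```

Request:
carry_out --pt "0 0 0 0 0.01 0 1" --pt "0 0 0 0 0.01 0 1"

```text
t: 18.75
tool_pos: [0.4278, 0.3461, 0.0315]
tool_rot: [-0.92, -2.997, 0.025]
contact_force: [-16.5, -23.4, 20.6]
opening: -0.0001
grip_force: 14.5
```

The chassis is at its hard stop. I'll retreat and verify.

Request:
carry_out --pt "0 0 0 0 -0.03 0 1" --pt "0 0 0 0 -0.08 0 1" --pt "0 0 0 0 -0.12 0 1" --pt "0 0 0 0 -0.12 -0.15 1" --pt "0 0 0 0 -0.12 -0.3 1"

```text
t: 19.25
tool_pos: [0.4097, 0.3206, 0.1205]
tool_rot: [-0.923, -3.0, 0.003]
contact_force: [0.4, 0.7, 1.1]
opening: -0.0004
grip_force: 0.0
```

Request:
carry_out --pt "0 0 0 0 0 -0.1 1" --pt "0 0 0 0 0 -0.1 1" --pt "0 0 0 0 0 -0.1 1"

```text
t: 19.55
tool_pos: [0.4118, 0.3219, 0.1524]
tool_rot: [0.923, 3.001, 0.004]
contact_force: [0.2, -0.2, 0.1]
opening: -0.0
grip_force: 0.0
```

```bash
python3 -c "
from h import *
o=get_obs();print(o['t'],o['tool_pos'],o['contact_force'])
b=get_image('side');g=cv2.cvtColor(b['img'],cv2.COLOR_BGR2GRAY)
for y in(.06,-.06):
    xs=np.arange(.14,.19,.002);uv=proj(b,[bar0+x*ex+y*ey+[0,0,.094] for x in xs]).astype(np.float32)
    print(y,list(zip((xs*1000).astype(int).tolist(),cv2.remap(g,uv[:,0],uv[:,1],1)[:,0].tolist())))
"
```

```text
19.55 [0.41180232 0.32187047 0.15237086] [ 0.22850773 -0.2155728   0.05241254]
0.06 [(140, 95), (142, 95), (144, 96), (146, 102), (148, 95), (150, 94), (152, 95), (154, 97), (156, 93), (158, 97), (160, 103), (162, 167), (164, 245), (166, 223), (168, 196), (170, 192), (172, 191), (174, 192), (176, 191), (178, 190), (180, 191), (182, 193), (184, 195), (186, 195), (188, 196)]
-0.06 [(140, 187), (142, 186), (144, 189), (146, 193), (148, 195), (150, 197), (152, 202), (154, 199), (156, 200), (158, 201), (160, 201), (162, 197), (164, 230), (166, 249), (168, 216), (170, 204), (172, 201), (174, 202), (176, 201), (178, 201), (180, 201), (182, 202), (184, 202), (186, 203), (188, 204)]
```

The panel sits against the case edge with no gap, and the robot is clear of everything.

```bash
python3 -c "
from h import *
print(finish_job())"
```

```text
the job is handed in; nothing more can be done
None
```

I handed the job in at about 19.6 s: the chassis was pulled out to its end stop, the module pushed flush with its neighbours, and the chassis pushed back in until the panel met the case edge; the judge gave no verdict.

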